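# Drive the stuck axle pin out of the blue hinge

### The job

The brass axle pin is stuck in the blue swing-arm hinge. Take the drift punch with the orange handle out of the tool stand and, with its tip, push the pin straight down out of the hub until it stands on the red catch pad underneath; do not push the pin with the fingers. Then hang the punch back upright in its place in the tool stand and let go.

Things in the scene. Friction and masses are not known exactly. Their poses are not given: they have to be found in the camera images.
- punch_grip (a point): Centre of the punch's square orange handle, 22 x 22 x 50 mm tall (x, y square to its faces, z up the tool). Below it a brass guard, 44 mm across, 8 mm thick, underside 33 mm below this point, rests on the stand; then a 12 mm round shank 80 mm long, flat tip 113 mm below this point. Loose, 0.16 kg. A blue- and a green-handled pointed tool, handles alike, hang beside it, in any order.
- tool_stand: Fixed aluminium tool stand; origin at the centre of its underside, z up. Base 90 x 210 mm; top plate 80 (x) by 210 mm (y), 12 mm thick, upper face 95 mm above the origin. Three 24 mm round through-holes in a row along y at -65, 0, +65 mm, one tool hanging in each by its guard; free below the plate to 8 mm above the bench.
- blue_hinge_mouth (a point): Centre of the open top of the upright 30 mm through-bore, on the blue hub's flat top, 112 mm above the bench; z up. Hub 84 mm across, 55 mm tall; a 56 mm wide arm stub, lower than its top, runs along -x to 164 mm. Fixed on four thin posts; red catch pad 45 mm under the hub. A white hinge with a steel pin, otherwise alike, stands nearby; they may swap places.
- axle_pin (a joint): Downward travel (m) of the brass pin, 29 mm across, 45 mm long, in the blue hub: 0 to 0.045, starting at 0 to 0.006. At 0 its top is 10 mm below the hub's top face, its foot flush with the hub's underside. Moves against about 6 N of friction, stays where left. At 0.045 it is out, standing on the red pad (hard stop), its top 55 mm below the hub's top face.
Mind the look-alikes: they are no part of the job. Leave any green, pink or turquoise look-alike of the part that bears blue_hinge_mouth alone.

How it is judged:
On the way:
1. the pin is driven more than 30 mm down with the punch pressing on it (value of joint axle_pin above 0.03 m and contact force between punch and axle_pin above 1 N), for 0.05 s.
At the end, for the whole second after the job is handed in: The pin is down at least 36 of its 45 mm, and the punch hangs at rest in a hole of the tool stand: handle centre 128 mm above the stand's origin within 10 mm, within 12 mm of the row of holes and 85 mm of its middle, upright within 10 degrees (value of joint axle_pin above 0.036 m and x of punch_grip in the frame of tool_stand between -0.012 and 0.012 m and y of punch_grip in the frame of tool_stand between -0.085 and 0.085 m and z of punch_grip in the frame of tool_stand between 0.118 and 0.138 m and angle between punch_grip's own z axis and vertical below 0.17 rad and linear speed of punch below 0.02 m/s); the robot touches nothing.
It fails at once if the fingers push on the pin (contact force between the fingers and axle_pin above 1 N).
It also fails if it takes over 56 s, if anything falls off the work surface, if the arm or the gripper's body presses on something with over 40 N, if the wrist force passes 120 N, or if a joint passes its speed limit or range.

### The arm

A 7-joint arm with a two-finger parallel gripper is mounted at the origin on the work surface. World frame = base frame: x ahead of the robot, y to its left, z up, the work surface at z = 0. Lengths are in m, angles in rad, forces in N, time in s.
With the tool pointing down it reaches from about 0.4 to 0.85 m from the base axis. Payload 4.5 kg.
Tool frame: the origin (TCP) lies between the finger pads; the fingertips stand 11 mm ahead of it and the grasp point (between the pads) lies 8 mm behind it (r.nose_length is the distance from the TCP to the fingertips, in m); z points along the fingers, y is the line along which they close (so a half turn about z gives the same grasp; the last joint's range is limited). The gripper opens to 88 mm and grips with 3 to 60 N. Pads are 18 mm wide; open, the fingers measure 123 mm over their backs; the gripper's body (75 mm by 187 mm) begins 45 mm behind the grasp point.
Start: joints at [-1.274, 0.689, -0.195, 1.565, 0.157, 0.902, -0.215], TCP at [0.162, 0.604, 0.25] pointing down, gripper open.
Joint ranges: [-3.01, 3.01], [-0.46, 2.08], [-1.47, 1.51], [0.13, 2.56], [-1, 4.14], [0.04, 2.09], [-2.66, 2.66]. Speed limits (rad/s): [2.57, 2.57, 3.14, 3.14, 3.14, 3.14, 3.14].

### API

Orientations are given as a unit quaternion [x, y, z, w].
In Python, from plant import get_state, snapshot, camera_model, r gives the robot as it stands.
- The arm moves only by the shell command python3 -m inch 'ROWS' [FORCE]. ROWS is text: rows parted by semicolons, each of 7 numbers parted by spaces: the opening, from -1 (shut) to 1 (fully open), then the shift along the tool's x, y, z in m, then the turn, a rotation vector about the tool's x, y, z in rad. A call has 1 to 20 rows; each row shifts and turns the commanded pose from where the row before left it, along the tool's axes as they then stand; what a row does not reach is not made up. A row lasts 1/12 s, in which the tool goes at most 41.7 mm and 7.16 degrees, less where a joint would pass 70% of its speed; a pose out of reach is approached as far as the arm can. A call is refused whole if a number of a shift passes 0.0417 or a number of a turn 0.125, either way. A call with a gripper value outside its range is refused whole. The fingers move at their own pace and stop on an object; FORCE is the grip in N (left out, the last holds). Time passes only in rows, so rows that do not move let the fingers close. It gives the time, the measured TCP pose, the force, the opening and the grip force at its end, in the units of the state.
- get_state(): the state, without advancing time (a new reading comes with each control period).
- snapshot(name): name is "scene" or "top" or "wrist"; returns (picture, depth): 480x640x3 uint8, red, green, blue; 480x640 float32, m along the optical axis (not along the pixel's ray), 0 where there is no reading.
- camera_model(name): a dict with "intrinsics" (3x3 intrinsics, pixels), "view" (4x4, takes a point from world to camera coordinates). Camera axes: x right, y down, z forward; pixel columns grow to the right and rows downward; lengths in m; the calibration is good to about 2 mm. A picture is of the moment at which its call begins: read the wrist's pose just before it. camera_model takes no time and is no camera call; for the wrist camera it gives the pose at the moment of the call.
- r.finish_job(): hands the job in; it is judged then, once.
The state is a dict: "clock": time; "q": joint angles; "qd": joint speeds; "joint_torque": joint torques, N m; "tool_pos": TCP position; "eef_rot": TCP orientation; "contact_force": force on the tool from outside, world axes, zero at the start; "moment": the same for the moment, N m; "opening": opening from 0.0 (shut) to 1.0 (fully open); "finger_force": force on a finger pad.
Only numpy, scipy, OpenCV 4.12 (cv2) and the standard library are available. Lean on these libraries where they do the work, as an engineer would, in place of code of your own. Each camera call takes 0.05 s, during which the arm holds its last target. There are 200 camera calls.

## Working session

There is one attempt and no reset: what is moved stays moved. The work goes in short steps, Python scripts to look and compute and a shell command to move; the robot and the scene stay as the last step left them, time stands still between calls to the robot, and variables do not carry over. Pictures are saved under pics/ and viewed, at most 10 in all, crops included, and the job is handed in when it is done.

```bash
ls; mkdir -p pics; python3 - <<'E'
from plant import *
import cv2, numpy as np
s=get_state();print(s['clock'],s['tool_pos'],s['eef_rot'],s['opening'])
for n in ("scene","top"):
    p,d=snapshot(n);np.savez(f"pics/{n}.npz",p=p,d=d,**camera_model(n));cv2.imwrite(f"pics/{n}0.png",p[:,:,::-1])
    print(camera_model(n))
E
```

```text
pics
0.0 [0.16226496 0.60293627 0.24890641] [ 1.30989434e-01  9.91383341e-01 -9.14242210e-04 -5.82481197e-05] 0.9977796836003351
{'intrinsics': array([[537.18710208,   0.        , 321.17708005],
       [  0.        , 537.18710208, 238.70762755],
       [  0.        ,   0.        ,   1.        ]]), 'view': array([[-0.7752524 ,  0.63145903, -0.01559529,  0.38203297],
       [ 0.45049052,  0.53543067, -0.71440345, -0.079869  ],
       [-0.44276631, -0.56086852, -0.69956022,  1.39034887],
       [ 0.        ,  0.        ,  0.        ,  1.        ]])}
{'intrinsics': array([[439.74015577,   0.        , 325.1972737 ],
       [  0.        , 439.74015577, 243.90359197],
       [  0.        ,   0.        ,   1.        ]]), 'view': array([[-0.02725483, -0.99959458,  0.0082374 , -0.07541868],
       [-0.98846681,  0.02572159, -0.14923729,  0.44048198],
       [ 0.14896491, -0.01220983, -0.9887671 ,  0.9681363 ],
       [ 0.        ,  0.        ,  0.        ,  1.        ]])}
```

View pics/top0.png

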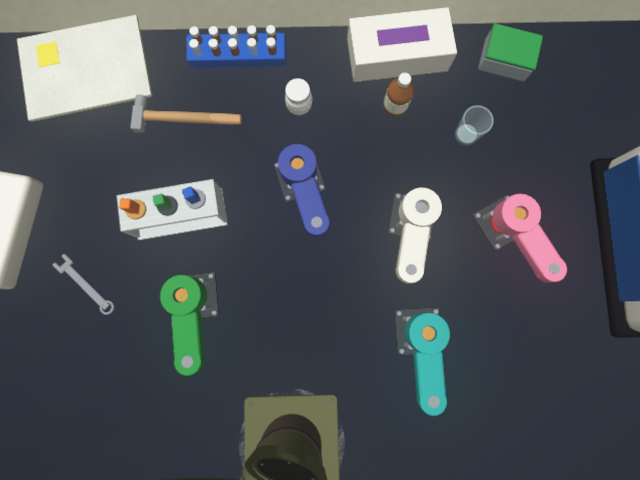

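View pics/scene0.png

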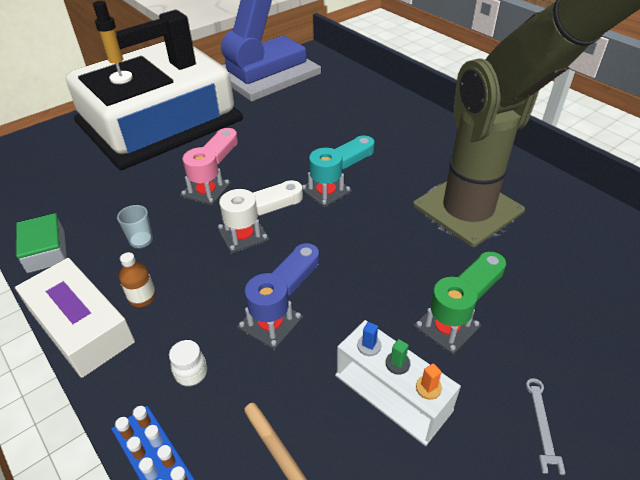

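Pictured (top view): 
- **Tools:** orange handle at (126,204), green at (160,200), blue at (191,194). 
- **Hinges:** blue at (297,163), white (421,207), pink (518,212), green (181,295), turquoise (428,333). 

My choice is the orange handle and the blue hinge at (297,163). In the scene view they are at (431,377) and (266,295).

```bash
cat > h.py <<'E'
import numpy as np, cv2
def cloud(d,K,V):
    v,u=np.indices(d.shape); X=np.stack([(u-K[0,2])*d/K[0,0],(v-K[1,2])*d/K[1,1],d],-1)
    return (X-V[:3,3])@V[:3,:3]      # R^T (x-t)
def plane(uv,z,K,V):
    R,t=V[:3,:3],V[:3,3]; uv=np.atleast_2d(np.asarray(uv,float))
    ray=np.c_[(uv[:,0]-K[0,2])/K[0,0],(uv[:,1]-K[1,2])/K[1,1],np.ones(len(uv))]@R; c=-R.T@t
    return c+ray*((z-c[2])/ray[:,2])[:,None]
def mask(p,lo,hi,smin=100,vmin=40):
    h=cv2.cvtColor(p,cv2.COLOR_RGB2HSV); return (h[...,0]>=lo)&(h[...,0]<=hi)&(h[...,1]>smin)&(h[...,2]>vmin)
def biggest(m):
    n,l,s,c=cv2.connectedComponentsWithStats(m.astype(np.uint8)); i=1+s[1:,4].argmax(); return l==i
def rect(P):
    c,wh,a=cv2.minAreaRect((P[:,:2]*1000).astype(np.float32)); return np.round(c,1),np.round(wh,1),a
def rep(f):
    pass
E
python3 - <<'E'
from h import *
for n,hp in (("top",(297,163)),("scene",(266,290))):
    z=np.load(f"pics/{n}.npz");p,d,K,V=z['p'],z['d'],z['intrinsics'],z['view'];C=cloud(d,K,V)
    def near(m,c,r): 
        q=np.zeros(m.shape,np.uint8);cv2.circle(q,c,r,1,-1);return m&(q>0)
    oc=(126,204) if n=="top" else (431,377)
    m=near(mask(p,3,14,170,90),oc,22); P=C[m]; print(n,"orange z",np.percentile(P[:,2],[5,50,95]),m.sum())
    T=P[P[:,2]>0.146]; print(" handle top",len(T),rect(T) if len(T)>5 else'')
    S=C[(C[...,2]>.088)&(C[...,2]<.1)&(np.hypot(C[...,0]-.5,C[...,1]-.23)<.2)]
    # stand top
    q=np.zeros(m.shape,np.uint8);cv2.circle(q,(172,208) if n=="top" else (398,375),85,1,-1)
    hs=cv2.cvtColor(p,cv2.COLOR_RGB2HSV); S=C[(q>0)&(C[...,2]>.088)&(C[...,2]<.1)&(hs[...,1]<60)]; print(" stand",len(S),rect(S),np.median(S[:,2]))
    b=near(mask(p,105,130,100,40),hp,40); H=C[b&(C[...,2]>.106)&(C[...,2]<.118)]
    (c,r)=cv2.minEnclosingCircle((H[:,:2]*1000).astype(np.float32)); print(" hub",len(H),c,r,np.median(H[:,2]))
    g=near(mask(p,8,22,120,80),hp,12); Gp=C[g]; print(" pin",len(Gp),np.median(Gp,0))
    gu=np.argwhere(g)[:,::-1].mean(0); print(gu, plane(gu,.1,K,V))
z=np.load("pics/top.npz");a=z['p'][170:240,95:235];a=cv2.resize(a[:,:,::-1],None,fx=4,fy=4,interpolation=2)
b=cv2.resize(z['p'][130:200,260:330][:,:,::-1],None,fx=4,fy=4,interpolation=2);cv2.imwrite("pics/crop.png",np.hstack([a[:, :500],b]))
E
```

```text
top orange z [0.14940238 0.1521144  0.15474214] 98
 handle top 95 (array([514. , 317.7]), array([19.8, 18.8]), 87.17872619628906)
 stand 2422 (array([464.2, 243.1]), array([204., 211.]), 8.632302284240723) 0.09471423899165911
 hub 969 (608.0835571289062, -30.246034622192383) 42.32563400268555 0.11171959832672891
 pin 92 [ 0.6090692  -0.02953216  0.09910284]
[296.88043478 162.88043478] [[ 0.60876197 -0.02936038  0.1       ]]
scene orange z [0.10928848 0.14159563 0.15421766] 387
 handle top 169 (array([515.9, 319.7]), array([20.6, 23.5]), 89.09912109375)
 stand 3207 (array([524.4, 252.2]), array([ 83.6, 212.3]), 8.729208946228027) 0.09503317883387866
 hub 1025 (607.3771362304688, -29.526639938354492) 43.04718017578125 0.11222570511099307
 pin 62 [ 0.60572064 -0.03332341  0.09987295]
[265.75806452 290.75806452] [[ 0.60600179 -0.03348467  0.1       ]]
```

View pics/crop.png

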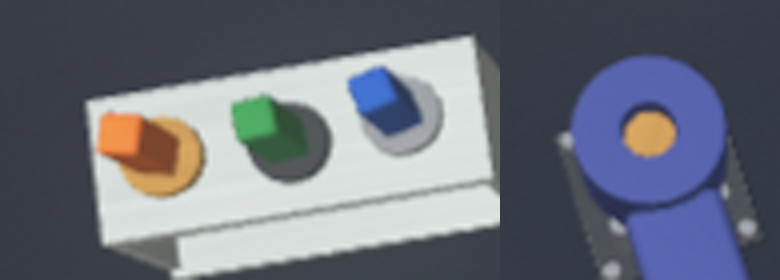

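The crop confirms the orange square handle on its brass guard at the left end of the stand (crop 120,135). It also shows the blue hub with the brass pin in its bore (crop 648,133). 

All points match the given sizes: handle top z 0.152, plate 0.095, hub r 42–43 mm at z 0.112. Turn the tool, then hover over the punch.

```bash
python3 -m inch '1 0 0 0 0 0 .122;1 0 0 0 0 0 .122;1 0 0 0 0 0 .122;1 0 0 0 0 0 .122;1 0 0 0 0 0 .122;1 0 0 0 0 0 .122;1 0 0 0 0 0 .122;1 0 0 0 0 0 .122;1 0 0 0 0 0 .122;1 0 0 0 0 0 .122;1 0 0 0 0 0 .122;1 0 0 0 0 0 0;1 0 0 0 0 0 0'
python3 -m inch '1 -.025 .031 0 0 0 0;1 -.025 .031 0 0 0 0;1 -.025 .031 0 0 0 0;1 -.025 .031 0 0 0 0;1 -.025 .031 0 0 0 0;1 -.025 .031 0 0 0 0;1 -.025 .031 0 0 0 0;1 -.025 .031 0 0 0 0;1 -.025 .031 0 0 0 0;1 -.025 .031 0 0 0 0;1 -.025 .031 0 0 0 0;1 0 0 0 0 0 0;1 0 0 0 0 0 0'
python3 - <<'E'
from plant import *
from h import *
s=get_state();print(s['clock'],s['tool_pos'],s['eef_rot'],s['q'],s['contact_force'])
n="wrist";c=camera_model(n);p,d=snapshot(n);K,V=c['intrinsics'],c['view'];C=cloud(d,K,V)
cv2.imwrite("pics/w1.png",p[:,:,::-1])
m=biggest(mask(p,3,14,170,90));P=C[m];T=P[P[:,2]>.146];print(len(T),rect(T),T[:,2].mean())
E
```

```text
clock: 1.18
tool_pos: [0.1621, 0.6033, 0.2493]
eef_rot: [0.718, 0.696, -0.0, 0.0]
contact_force: [-0.8, 0.7, -0.2]
opening: 0.999
finger_force: 0.0
clock: 2.27
tool_pos: [0.4961, 0.3141, 0.2497]
eef_rot: [0.72, 0.694, 0.0, 0.001]
contact_force: [-0.9, -0.4, 0.0]
opening: 1.003
finger_force: 0.0
2.2667 [0.49608685 0.31407615 0.24968631] [7.20239171e-01 6.93725507e-01 1.74824981e-05 6.76130267e-04] [-0.72271472  0.63929504  0.13585574  1.6947445  -0.10946234  0.81473459
 -0.57571009] [-0.9389163  -0.38216064  0.04814277]
239 (array([511.4, 351.9]), array([22.7, 82.6]), 2.5123789310455322) 0.15563387307538618
```

View pics/w1.png

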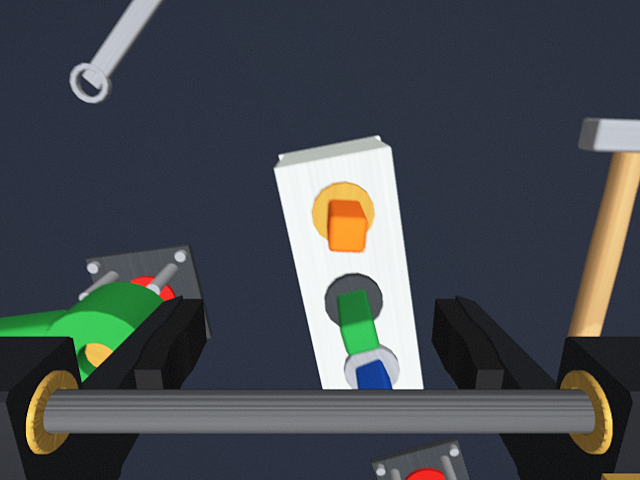

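Wrist view: the orange handle's top face is at about (348,236), with its guard at (343,212). Refine the yaw and position from the bright top face on the plane z=0.153.

```bash
python3 - <<'E'
from plant import *
from h import *
n="wrist";c=camera_model(n);p,d=snapshot(n);K,V=c['intrinsics'],c['view']
m0=mask(p,3,14,170,90);m0[270:]=0;m0=biggest(m0);v=p[...,0][m0];print(np.percentile(v,[5,25,50,75,95]))
t,_=cv2.threshold(v.reshape(-1,1),0,255,cv2.THRESH_OTSU);print(t)
m=biggest(m0&(p[...,0]>t));uv=np.argwhere(m)[:,::-1];print(uv.min(0),uv.max(0));print(rect(plane(uv,.153,K,V)))
g=mask(p,15,24,100,90);g[270:]=0;g=biggest(g|m0);uv=np.argwhere(mask(p,15,24,100,90)&g)[:,::-1];
(cc,rr)=cv2.minEnclosingCircle((plane(uv,.103,K,V)[:,:2]*1000).astype(np.float32));print("guard",cc,rr)
s=get_state();print(s['tool_pos'])
E
```

```text
[149.05 221.   226.   231.75 251.  ]
195.0
[333 204] [371 256]
(array([513.1, 326.3]), array([30.7, 21.3]), 85.93653869628906)
guard (697.3207397460938, 315.9782409667969) 40.6617546081543
[0.4929253  0.3179206  0.24948617]
```

```bash
python3 - <<'E'
from plant import *
from h import *
n="wrist"
for k in range(2):
    s=get_state();c=camera_model(n);p,d=snapshot(n);K,V=c['intrinsics'],c['view']
    roi=np.zeros(d.shape,bool);roi[170:270,300:390]=1
    m=biggest(mask(p,3,16,150,90)&roi&(p[...,0]>238));uv=np.argwhere(m)[:,::-1];print(uv.min(0),uv.max(0),len(uv),rect(plane(uv,.153,K,V)))
    g=biggest(mask(p,3,26,90,90)&roi);uv=np.argwhere(g)[:,::-1];uv=uv[uv[:,1]<212]
    P=plane(uv[:, :],.103,K,V);hull=cv2.convexHull((P[:,:2]*1000).astype(np.float32))[:,0]
    A=np.c_[2*hull,np.ones(len(hull))];x=np.linalg.lstsq(A,(hull**2).sum(1),rcond=None)[0];print("guard",x[:2],np.sqrt(x[2]+x[0]**2+x[1]**2))
    (cc,rr)=cv2.minEnclosingCircle(hull);print(cc,rr)
    from scipy.spatial.transform import Rotation as R
    r_=R.from_quat(s['eef_rot']).as_matrix();print(s['tool_pos'],np.degrees(np.arctan2(r_[1,1],r_[0,1])),r_[:,2])
E
```

```text
[336 224] [373 258] 471 (array([512.9, 321.3]), array([20.6, 20.5]), 84.73595428466797)
guard [513.5081631  326.61977749] 17.09899796028762
(512.9921264648438, 326.97119140625) 20.15237808227539
[0.4929253  0.3179206  0.24948617] -1.7943802678091532 [-1.36498871e-03  8.41547561e-04 -9.99998714e-01]
[337 225] [374 260] 484 (array([513. , 321.1]), array([20.6, 20.5]), 85.1418228149414)
guard [513.21578227 326.52268693] 17.346783471635568
(513.486572265625, 328.73876953125) 19.84136390686035
[0.49243512 0.31860889 0.24954448] -1.7270838110319284 [-0.00142121  0.00100907 -0.99999848]
```

```bash
python3 -m inch '1 .0016 .021 0 0 0 .022;1 0 0 0 0 0 0;1 0 0 .03 0 0 0;1 0 0 .03 0 0 0;1 0 0 .03 0 0 0;1 0 0 .02 0 0 0;1 0 0 .0185 0 0 0;1 0 0 0 0 0 0;1 0 0 0 0 0 0'
python3 -m inch '-1 0 0 0 0 0 0;-1 0 0 0 0 0 0;-1 0 0 0 0 0 0;-1 0 0 0 0 0 0;-1 0 0 0 0 0 0;-1 0 0 0 0 0 0;-1 0 0 0 0 0 0;-1 0 0 0 0 0 0;-1 0 0 0 0 0 0;-1 0 0 0 0 0 0' 40
```

```text
clock: 3.22
tool_pos: [0.5134, 0.3187, 0.1208]
eef_rot: [0.726, 0.688, -0.001, -0.0]
contact_force: [0.1, -1.0, 0.8]
opening: 1.003
finger_force: 0.0
clock: 4.05
tool_pos: [0.5148, 0.318, 0.1212]
eef_rot: [0.727, 0.687, -0.0, -0.0]
contact_force: [-1.4, -0.2, 0.7]
opening: 0.267
finger_force: 0.1
```

```bash
python3 -m inch '-1 0 0 0 0 0 0;-1 0 0 0 0 0 0;-1 0 0 0 0 0 0;-1 0 0 0 0 0 0;-1 0 0 -.02 0 0 0;-1 0 0 -.02 0 0 0;-1 0 0 -.03 0 0 0;-1 0 0 -.03 0 0 0;-1 0 0 -.03 0 0 0;-1 0 0 -.035 0 0 0;-1 0 0 0 0 0 0;-1 0 0 0 0 0 0'
python3 - <<'E'
from plant import *
from h import *
s=get_state();print(s['tool_pos'],s['contact_force'],s['q'],s['eef_rot'])
for n in("scene","wrist"):
    p,d=snapshot(n);cv2.imwrite(f"pics/{n}2.png",p[:,:,::-1])
    np.savez(f"pics/{n}2.npz",p=p,d=d,**camera_model(n))
a=cv2.imread("pics/scene2.png")[100:480,200:600];b=cv2.imread("pics/wrist2.png")[100:480,220:480];cv2.imwrite("pics/c2.png",np.hstack([a,b]))
E
```

```text
clock: 5.05
tool_pos: [0.5159, 0.3185, 0.2881]
eef_rot: [0.727, 0.687, 0.002, 0.0]
contact_force: [0.1, 1.1, -2.0]
opening: 0.246
finger_force: 40.0
[0.51586162 0.31852461 0.28810812] [ 0.09845937  1.10299595 -1.97220233] [-0.71549104  0.62044075  0.15167299  1.59355278 -0.10973362  0.93134136
 -0.58262831] [7.26662410e-01 6.86990896e-01 2.26287797e-03 3.61416044e-04]
```

View pics/c2.png

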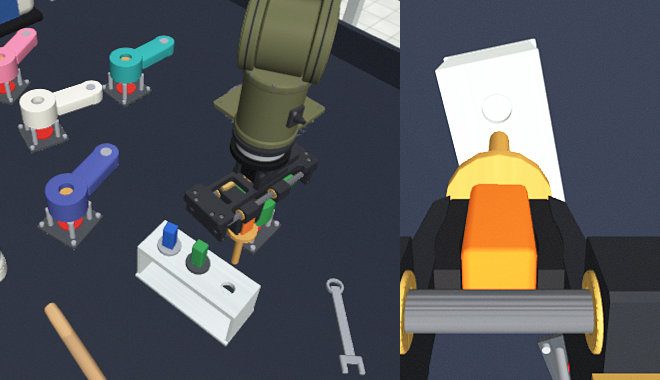

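Held upright in the jaws. The empty hole is at scene (428,388), the shank tip near scene (436,362), and the wrist view shows the shank straight. Next, measure the hole and the shank end.

```bash
python3 - <<'E'
from h import *
for n,hc in(("scene",(428,388)),("wrist",(317,207))):
    z=np.load(f"pics/{n}2.npz");p,d,K,V=z['p'],z['d'],z['intrinsics'],z['view'];C=cloud(d,K,V)
    g=p.mean(2).astype(np.uint8);roi=np.zeros(d.shape,np.uint8);cv2.circle(roi,hc,20,1,-1)
    if n=="scene":
        m=biggest((g<150)&(roi>0)); uv=np.argwhere(m)[:,::-1];print("hole",uv.min(0),uv.max(0));P=plane(uv,.095,K,V)[:,:2]*1000
        print(cv2.minEnclosingCircle(P.astype(np.float32)))
    else:
        q=cv2.HoughCircles(cv2.medianBlur(g,3),cv2.HOUGH_GRADIENT,1,30,param1=60,param2=12,minRadius=10,maxRadius=22)
        print([ (c.round(1),plane(c[:2],.095,K,V)[0].round(4)) for c in (q[0] if q is not None else []) if np.hypot(c[0]-hc[0],c[1]-hc[1])<25])
    m=mask(p,13,24,110,60);r2=np.zeros(d.shape,bool)
    if n=="scene": r2[320:385,415:460]=1
    else: r2[220:262,290:350]=1
    m=biggest(m&r2);uv=np.argwhere(m)[:,::-1];print("shank",uv.min(0),uv.max(0))
    for v in range(uv[:,1].min(),uv[:,1].max()+1,3):
        a=uv[uv[:,1]==v][:,0];print(v,a.min(),a.max(),end='; ')
    e=uv[uv[:,1]>=uv[:,1].max()-7] if n=="scene" else uv[uv[:,1]<=uv[:,1].min()+7]
    print("\n tip-ish",e.mean(0),plane(e.mean(0),.182,K,V))
E
```

```text
hole [423 385] [434 392]
((514.791748046875, 319.0030212402344), 10.163735389709473)
shank [427 322] [457 363]
322 454 454; 325 453 455; 328 428 456; 331 428 457; 334 429 456; 337 431 454; 340 434 452; 343 435 442; 346 434 442; 349 434 441; 352 433 440; 355 432 439; 358 432 438; 361 431 438; 
 tip-ish [434.79310345 359.25862069] [[0.51454429 0.31817112 0.182     ]]
[(array([316.5, 207.5,  15.8], dtype=float32), array([0.5116, 0.3192, 0.095 ]))]
shank [290 231] [349 261]
231 318 320; 234 312 325; 237 311 327; 240 310 328; 243 310 328; 246 309 328; 249 309 328; 252 302 335; 255 295 342; 258 290 347; 261 290 349; 
 tip-ish [318.6728972  235.23364486] [[0.51369933 0.32305487 0.182     ]]
```

```bash
python3 -m inch '-1 -.017 .0056 0 0 0 0;-1 -.0343 .0112 0 0 0 0;-1 -.0343 .0112 0 0 0 0;-1 -.0343 .0112 0 0 0 0;-1 -.0343 .0112 0 0 0 0;-1 -.0343 .0112 0 0 0 0;-1 -.0343 .0112 0 0 0 0;-1 -.0343 .0112 0 0 0 0;-1 -.0343 .0112 0 0 0 0;-1 -.0343 .0112 0 0 0 0;-1 -.017 .0056 0 0 0 0;-1 0 0 0 0 0 0;-1 0 0 0 0 0 0;-1 0 0 0 0 0 0'
python3 - <<'E'
from plant import *
from h import *
s=get_state();print(s['clock'],s['tool_pos'],s['contact_force'],s['q'],s['eef_rot'],s['opening'])
for n in("scene","wrist"):
    p,d=snapshot(n);cv2.imwrite(f"pics/{n}3.png",p[:,:,::-1])
    np.savez(f"pics/{n}3.npz",p=p,d=d,**camera_model(n))
a=cv2.imread("pics/scene3.png")[150:400,150:400];b=cv2.imread("pics/wrist3.png")[50:400,160:480];cv2.imwrite("pics/c3.png",np.hstack([cv2.resize(a,(350,350)),b]))
E
```

```text
clock: 6.32
tool_pos: [0.6066, -0.0287, 0.2847]
eef_rot: [0.726, 0.688, -0.001, -0.002]
contact_force: [0.5, 0.1, -1.6]
opening: 0.249
finger_force: 40.0
6.3167 [ 0.60659727 -0.02874849  0.28467374] [ 0.50232754  0.09502145 -1.61582899] [-9.54586218e-02  6.27257888e-01  1.19741361e-01  1.58622862e+00
 -8.91530593e-02  9.36574491e-01  3.45040880e-04] [ 7.26090802e-01  6.87596552e-01 -5.85636565e-04 -1.66921481e-03] 0.24855354820759434
```

View pics/c3.png

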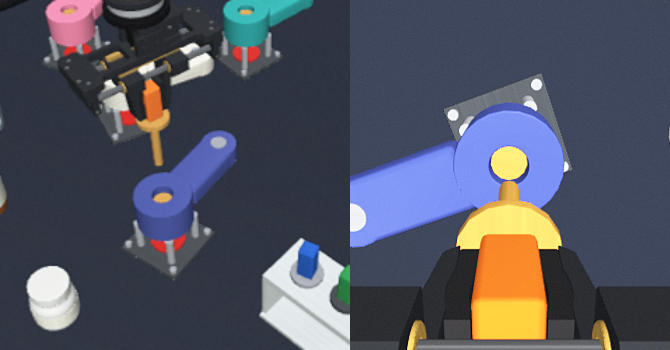

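The shank tip is right over the blue bore (left crop: tip (157,163), bore (163,196); right crop: pin centred in the bore at (509,163), in line with the shank). Lower into the mouth, then push.

```bash
python3 -m inch '-1 0 0 .025 0 0 0;-1 0 0 .025 0 0 0;-1 0 0 .015 0 0 0;-1 0 0 .005 0 0 0;-1 0 0 0 0 0 0;-1 0 0 0 0 0 0;-1 0 0 0 0 0 0'
python3 - <<'E'
from plant import *
from h import *
p,d=snapshot("scene");cv2.imwrite("pics/c4.png",cv2.resize(p[210:360,200:350,::-1],None,fx=3,fy=3))
E
```

```text
clock: 7.0
tool_pos: [0.6084, -0.03, 0.2175]
eef_rot: [0.726, 0.687, 0.001, 0.001]
contact_force: [0.1, 0.5, -1.1]
opening: 0.244
finger_force: 40.0
```

View pics/c4.png

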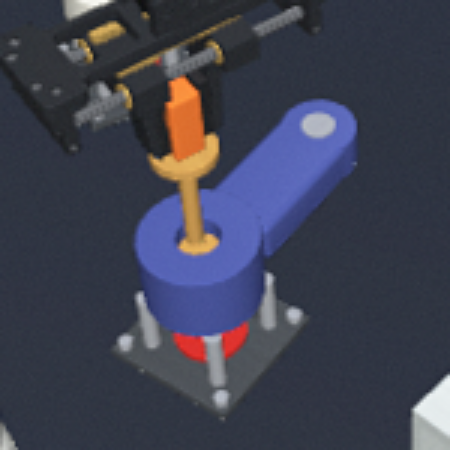

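The shank (crop 195,235) is entering the bore centrally over the pin. Push.

```bash
python3 -m inch '-1 0 0 .005 0 0 0;-1 0 0 .005 0 0 0;-1 0 0 .005 0 0 0;-1 0 0 .005 0 0 0;-1 0 0 .005 0 0 0;-1 0 0 .005 0 0 0;-1 0 0 0 0 0 0;-1 0 0 0 0 0 0'
python3 -m inch '-1 0 0 .005 0 0 0;-1 0 0 .005 0 0 0;-1 0 0 .005 0 0 0;-1 0 0 .004 0 0 0;-1 0 0 0 0 0 0;-1 0 0 0 0 0 0;-1 0 0 0 0 0 0'
```

```text
clock: 7.72
tool_pos: [0.6068, -0.0304, 0.1853]
eef_rot: [0.727, 0.687, -0.001, -0.001]
contact_force: [-0.5, -0.6, -2.1]
opening: 0.244
finger_force: 40.0
clock: 8.3
tool_pos: [0.6076, -0.0304, 0.1668]
eef_rot: [0.727, 0.687, -0.0, -0.0]
contact_force: [-0.2, 0.5, -1.4]
opening: 0.244
finger_force: 40.0
```

```bash
python3 -m inch '-1 0 0 .003 0 0 0'; python3 -m inch '-1 0 0 .002 0 0 0';python3 -m inch '-1 0 0 0 0 0 0'
python3 - <<'E'
from plant import *
from h import *
p,d=snapshot("scene");cv2.imwrite("pics/c5.png",cv2.resize(p[210:360,200:350,::-1],None,fx=3,fy=3))
E
```

```text
clock: 8.38
tool_pos: [0.6081, -0.0305, 0.1646]
eef_rot: [0.727, 0.687, 0.0, 0.0]
contact_force: [-1.5, 0.8, 3.6]
opening: 0.241
finger_force: 40.0
clock: 8.47
tool_pos: [0.6083, -0.0305, 0.1629]
eef_rot: [0.727, 0.687, 0.001, 0.001]
contact_force: [-2.7, 0.6, 22.1]
opening: 0.248
finger_force: 40.0
clock: 8.55
tool_pos: [0.6081, -0.0305, 0.163]
eef_rot: [0.727, 0.687, 0.001, 0.0]
contact_force: [-1.1, -0.0, 5.0]
opening: 0.248
finger_force: 40.0
```

View pics/c5.png

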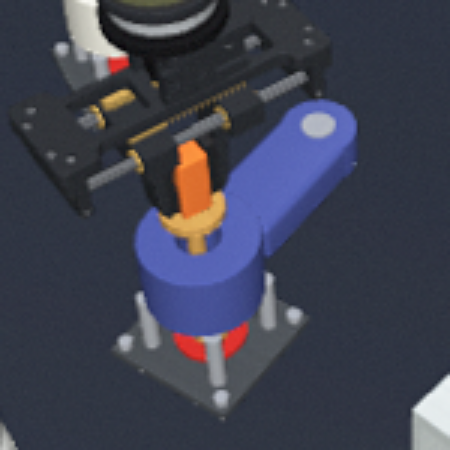

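The hard stop is felt (22 N) at tip height about 0.057, as it should be, so the pin is on the pad. Lift out and go back.

```bash
python3 -m inch '-1 0 0 -.01 0 0 0;-1 0 0 -.02 0 0 0;-1 0 0 -.03 0 0 0;-1 0 0 -.03 0 0 0;-1 0 0 -.033 0 0 0;-1 0 0 0 0 0 0;-1 0 0 0 0 0 0'
python3 -m inch '-1 .017 -.0056 0 0 0 0;-1 .0343 -.0112 0 0 0 0;-1 .0343 -.0112 0 0 0 0;-1 .0343 -.0112 0 0 0 0;-1 .0343 -.0112 0 0 0 0;-1 .0343 -.0112 0 0 0 0;-1 .0343 -.0112 0 0 0 0;-1 .0343 -.0112 0 0 0 0;-1 .0343 -.0112 0 0 0 0;-1 .0343 -.0112 0 0 0 0;-1 .017 -.0056 0 0 0 0;-1 0 0 0 0 0 0;-1 0 0 0 0 0 0;-1 0 0 0 0 0 0;-1 0 0 0 0 0 0;-1 0 0 0 0 0 0'
python3 - <<'E'
from plant import *
from h import *
s=get_state();print(s['tool_pos'],s['eef_rot'])
for n in("scene","wrist","top"):
    p,d=snapshot(n);cv2.imwrite(f"pics/{n}6.png",p[:,:,::-1])
    K,V=camera_model(n).values() if 0 else (camera_model(n)['intrinsics'],camera_model(n)['view'])
    if n=="top":
        C=cloud(d,K,V);g=mask(p,8,22,120,60);roi=np.zeros(d.shape,np.uint8);cv2.circle(roi,(297,163),13,1,-1);g&=roi>0
        print("pin z",np.percentile(C[g][:,2],[10,50,90]) if g.any() else None, C[162:166,295:300,2])
a=cv2.imread("pics/scene6.png")[260:460,330:530];b=cv2.imread("pics/wrist6.png")[100:400,170:470];cv2.imwrite("pics/c6.png",np.hstack([cv2.resize(a,(450,450)),cv2.resize(b,(340,450))[:,:340]]))
E
```

```text
clock: 9.18
tool_pos: [0.6086, -0.0305, 0.2873]
eef_rot: [0.727, 0.687, 0.002, 0.002]
contact_force: [-0.8, -0.5, -1.7]
opening: 0.247
finger_force: 40.0
clock: 10.52
tool_pos: [0.5155, 0.316, 0.285]
eef_rot: [0.728, 0.686, -0.0, 0.0]
contact_force: [0.3, 0.3, -1.8]
opening: 0.246
finger_force: 40.0
[0.51547281 0.31603988 0.28496644] [ 7.27616633e-01  6.85983718e-01 -4.86595696e-04  3.71086209e-04]
pin z [0.05531662 0.05659105 0.05878241] [[0.06759901 0.0635042  0.06513692 0.06505823 0.06347235]
 [0.06540837 0.05936782 0.01031345 0.0057682  0.00896823]
 [0.00734247 0.05528129 0.05693646 0.05743919 0.05377259]
 [0.05526754 0.05589751 0.0540347  0.05632265 0.05685722]]
```

View pics/c6.png

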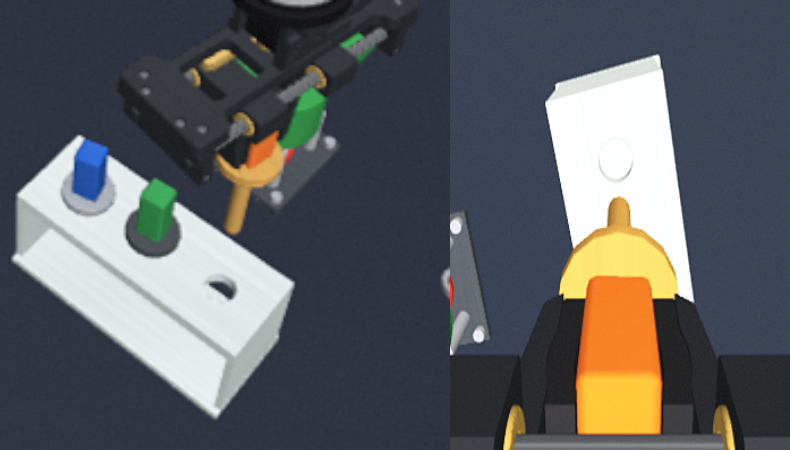

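The pin top reads z 0.057, so it is fully out. The shank tip lines up with the empty hole (scene crop 222,283; wrist crop 615,160). Lower it.

```bash
python3 -m inch '-1 .0015 -.0005 .03 0 0 0;-1 0 0 .03 0 0 0;-1 0 0 .012 0 0 0;-1 0 0 .006 0 0 0;-1 0 0 .006 0 0 0;-1 0 0 .006 0 0 0;-1 0 0 .006 0 0 0;-1 0 0 0 0 0 0;-1 0 0 0 0 0 0'
```

```text
clock: 11.42
tool_pos: [0.5146, 0.3197, 0.1895]
eef_rot: [0.727, 0.687, 0.0, 0.0]
contact_force: [0.3, 1.0, -1.3]
opening: 0.247
finger_force: 40.0
```

```bash
python3 -m inch '-1 0 0 .015 0 0 0;-1 0 0 .015 0 0 0;-1 0 0 .015 0 0 0;-1 0 0 .01 0 0 0;-1 0 0 .006 0 0 0;-1 0 0 .004 0 0 0;-1 0 0 0 0 0 0;-1 0 0 0 0 0 0'
python3 -m inch '-1 0 0 .002 0 0 0;-1 0 0 0 0 0 0'
```

```text
clock: 12.08
tool_pos: [0.5148, 0.3198, 0.1247]
eef_rot: [0.727, 0.687, 0.0, 0.0]
contact_force: [-0.5, -0.1, -1.3]
opening: 0.248
finger_force: 40.0
clock: 12.25
tool_pos: [0.5147, 0.3197, 0.1226]
eef_rot: [0.727, 0.687, 0.0, 0.0]
contact_force: [0.3, 0.5, -1.5]
opening: 0.246
finger_force: 40.0
```

```bash
python3 -m inch '-1 0 0 .0015 0 0 0;-1 0 0 0 0 0 0'
python3 -m inch '0 0 0 0 0 0 0;.3 0 0 0 0 0 0;1 0 0 0 0 0 0;1 0 0 0 0 0 0;1 0 0 0 0 0 0;1 0 0 0 0 0 0;1 0 0 0 0 0 0;1 0 0 0 0 0 0;1 0 0 -.02 0 0 0;1 0 0 -.03 0 0 0;1 0 0 -.03 0 0 0;1 0 0 -.04 0 0 0;1 0 0 0 0 0 0;1 0 0 0 0 0 0'
python3 - <<'E'
from plant import *
from h import *
s=get_state();print(s['tool_pos'],s['opening'])
for n in("scene","wrist"):
    p,d=snapshot(n);cv2.imwrite(f"pics/{n}7.png",p[:,:,::-1]);c=camera_model(n);C=cloud(d,c['intrinsics'],c['view'])
    m=mask(p,3,14,170,90);P=C[m];P=P[(P[:,2]>.1)&(P[:,2]<.2)&(np.hypot(P[:,0]-.514,P[:,1]-.318)<.04)];print(n,len(P),np.percentile(P[:,2],98) if len(P) else'',rect(P[P[:,2]>.148]) if (P[:,2]>.148).sum()>5 else '')
a=cv2.imread("pics/scene7.png")[260:460,330:530];b=cv2.imread("pics/wrist7.png")[150:400,190:440];cv2.imwrite("pics/c7.png",np.hstack([cv2.resize(a,(390,390)),cv2.resize(b,(390,390))]))
E
```

```text
clock: 12.42
tool_pos: [0.5148, 0.3198, 0.1212]
eef_rot: [0.727, 0.687, 0.001, 0.0]
contact_force: [0.2, 0.8, 0.6]
opening: 0.246
finger_force: 40.0
clock: 13.58
tool_pos: [0.5158, 0.3203, 0.2432]
eef_rot: [0.727, 0.687, 0.003, 0.0]
contact_force: [0.1, -0.4, -0.6]
opening: 1.0
finger_force: 0.0
[0.51575176 0.3202862  0.2431646 ] 1.000334255618862
scene 384 0.15467764916492727 (array([516.5, 322.3]), array([21.1, 22.3]), 86.25936889648438)
wrist 900 0.15186331727055075 (array([513.5, 321.9]), array([21.1, 21.2]), 85.880859375)
```

View pics/c7.png

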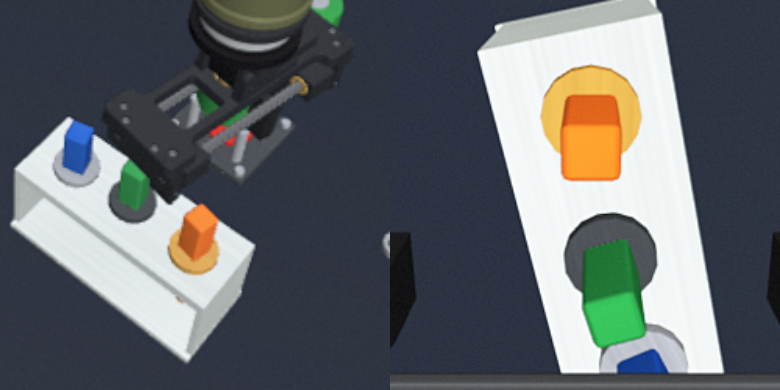

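The punch hangs upright and seated: handle top 0.153, about +1 mm off the row, guard flat on the stand at scene crop (194,253). The gripper is clear.

```bash
python3 -m inch '1 0 0 -.02 0 0 0;1 0 0 0 0 0 0;1 0 0 0 0 0 0;1 0 0 0 0 0 0;1 0 0 0 0 0 0'; python3 -c "
from plant import r;print(r.finish_job())"
```

```text
clock: 14.1
tool_pos: [0.5138, 0.3192, 0.2593]
eef_rot: [0.727, 0.687, -0.001, -0.0]
contact_force: [0.0, -0.5, -0.9]
opening: 1.003
finger_force: 0.0
the job is handed in; nothing more can be done
None
```

The punch drove the brass pin down onto the red pad (pin top measured at z 0.057 m), and the punch now hangs upright in its place in the stand with the gripper clear; the job is handed in at about 14 s, and the hand-in returned no verdict.

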